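Put the calibration weights from the balance back into their cases

TASK

The balance check is finished: take the two piles of brass weights on the balance pan apart, one weight at a time, and put each weight into the wooden case whose well fits it, seated flat on the felt with its knob up. Set the weights down gently rather than dropping them, tip none over, and leave the small white bottle and the white jar where they stand.

Things in the scene. Friction and masses are not known exactly. Their poses are not given: they have to be found in the camera images.
- weight_500: brass 500 g weight, the largest of four: disc 64 mm across, 20 mm high, with an upright knob 12 mm across and 15 mm high in the middle of its top. Stands on the balance pan (60 mm above the bench); a small weight is stacked on it and hides its knob at first. Flat underside. Piles 84 mm apart. Origin: centre of its underside; z up along the knob.
- weight_200: brass 200 g weight, the second largest: disc 42 mm across, 20 mm high, with an upright knob 12 mm across and 15 mm high in the middle of its top. Stands on the balance pan (60 mm above the bench); a small weight is stacked on it and hides its knob at first. Flat underside. Piles 84 mm apart. Origin: centre of its underside; z up along the knob.
- weight_100: brass 100 g weight, the second smallest: disc 32 mm across, 20 mm high, with an upright knob 12 mm across and 15 mm high in the middle of its top. Stacked on a large weight; hollow below (17 mm wide and deep) over that one's knob: lift it straight up 20 mm before moving sideways. Piles 84 mm apart. Origin: centre of its underside; z up along the knob.
- weight_50: brass 50 g weight, the smallest: disc 24 mm across, 20 mm high, with an upright knob 12 mm across and 15 mm high in the middle of its top. Stacked on a large weight; hollow below (17 mm wide and deep) over that one's knob: lift it straight up 20 mm before moving sideways. Piles 84 mm apart. Origin: centre of its underside; z up along the knob.
- case_500: open wooden case of the 500 g weight, the largest of four: square block 92 mm wide, 20 mm high, fixed, with a round well floored with blue felt in its middle. The well is 70 mm wide, flaring to 78 mm at the mouth; its floor, where a seated weight's origin lies, is 8 mm above this origin (12 mm below the block's top). Origin: centre of the block's underside; z up.
- case_200: open wooden case of the 200 g weight, the second largest: square block 70 mm wide, 20 mm high, fixed, with a round well floored with blue felt in its middle. The well is 48 mm wide, flaring to 56 mm at the mouth; its floor, where a seated weight's origin lies, is 8 mm above this origin (12 mm below the block's top). Origin: centre of the block's underside; z up.
- case_100: open wooden case of the 100 g weight, the second smallest: square block 60 mm wide, 20 mm high, fixed, with a round well floored with blue felt in its middle. The well is 38 mm wide, flaring to 46 mm at the mouth; its floor, where a seated weight's origin lies, is 8 mm above this origin (12 mm below the block's top). Origin: centre of the block's underside; z up.
- case_50: open wooden case of the 50 g weight, the smallest: square block 52 mm wide, 20 mm high, fixed, with a round well floored with blue felt in its middle. The well is 30 mm wide, flaring to 38 mm at the mouth; its floor, where a seated weight's origin lies, is 8 mm above this origin (12 mm below the block's top). Origin: centre of the block's underside; z up.
- dropper: bystander: small white bottle with a blue cap, 32 mm across and 75 mm high, loose on the bench behind the cases. Origin: centre of its underside.
- salt_jar: bystander: wide white jar with a blue cap, 64 mm across and 110 mm high, loose on the bench to the right of the cases. Origin: centre of its underside. Behind it stands the big fixed spectrometer, 265 mm high (it begins 0.45 m in front of the robot and reaches from 0.02 m to 0.34 m right of its centre line): go round it.
Mind the look-alikes: they are no part of the job. What is shaped like the weight_200 but black or green is not meant.

How it is judged:
By the outcome, as a careful person would: the job done as asked, in the order asked, and still so for the second after the job is handed in, with the robot touching nothing.
It also fails if it takes over 96 s, if anything falls off the work surface, if the arm or the gripper's body presses on something with over 40 N, if the wrist force passes 120 N, or if a joint passes its speed limit or range.

ROBOT

A 7-joint arm with a two-finger parallel gripper is mounted at the origin on a cart in front of the work surface, level with it; the furniture and walls round the work are solid. World frame = base frame: x ahead of the robot, y to its left, z up, the work surface at z = 0. Lengths are in m, angles in rad, forces in N, time in s.
With the tool pointing down it reaches from about 0.4 to 0.875 m from the base axis. Payload 6.5 kg.
Tool frame: the origin (TCP) lies at the centre of the arm's flange, where the gripper is bolted on; the fingertips stand 173 mm ahead of it and the grasp point (between the pads) lies ahead of it (arm.grip_point_offset is the z of the grasp point in the tool frame, in m); z points along the fingers, y is the line along which they close (so a half turn about z gives the same grasp; the last joint's range is limited). The gripper opens to 85 mm and grips with 20 to 120 N. Pads are 22 mm wide; open, the fingers measure 114 mm over their backs; the gripper's body (76 mm by 85 mm) begins 54 mm behind the grasp point. The pads swing forward as they close: fully open they stand 13 mm farther back than shut.
Start: joints at [1.267, 0.536, -0.004, 1.538, 0.003, 1.067, -0.071], TCP at [0.153, -0.632, 0.405] pointing down, gripper open.
Joint ranges: [-2.7, 2.7], [-0.37, 2.16], [-1.27, 1.26], [0.24, 2.4], [-1.31, 4.45], [0.19, 1.91], [-2.76, 2.76]. Speed limits (rad/s): [2.39, 2.39, 3.14, 3.14, 3.14, 3.14, 3.14].

INTERFACE

Orientations are given as a rotation vector (axis times angle).
In Python, from plant import arm, eyes, close_job gives the robot as it stands.
- The arm moves only by the tool send_rows, never from a script. Its argument "moves" is a list of rows, each a list of 3 entries, a list of its own where there are three numbers: the opening, from -1 (shut) to 1 (fully open), then the shift along the tool's x, y, z in units of 0.05 m (1.0 is 0.05 m), then the turn about the tool's z in units of 4 degrees (1.0 is 4 degrees). A call has 1 to 5 rows; each row shifts and turns the commanded pose from where the row before left it, along the tool's axes as they then stand; what a row does not reach is not made up. A row lasts 1/8 s, in which the tool goes at most 62.5 mm and 10.7 degrees, less where a joint would pass 70% of its speed; a pose out of reach is approached as far as the arm can. A call with a number of a shift or a turn outside -1 to 1 is refused whole. A call with a gripper value outside its range is refused whole. The fingers move at their own pace and stop on an object; the grip force is fixed at half the most. Time passes only in rows, so rows that do not move let the fingers close. It gives the time, the measured TCP pose, the force, the opening and the grip force at its end, in the units of the state.
- arm.sense(): the state, without advancing time (a new reading comes with each control period).
- eyes.camera(name): name is "side" or "top"; returns a dict with "color" (420x560x3 uint8, red, green, blue), "mtx" (3x3 intrinsics, pixels), "view" (4x4, takes a point from world to camera coordinates). Camera axes: x right, y down, z forward; pixel columns grow to the right and rows downward; lengths in m; the calibration is good to about 2 mm. A picture is of the moment at which its call begins. There is no depth.
- close_job(): hands the job in; it is judged then, once.
The state is a dict: "t": time; "joint_positions": joint angles; "joint_vel": joint speeds; "effort": joint torques, N m; "tool_pos": TCP position; "tcp_rot": TCP orientation; "contact_force": force on the tool from outside, world axes, zero at the start; "torque": the same for the moment, N m; "gripper_width": finger opening in m; "gripper_force": force on a finger pad.
Only numpy, scipy, OpenCV 4.12 (cv2) and the standard library are available. Lean on these libraries where they do the work, as an engineer would, in place of code of your own. Each camera call takes 0.05 s, during which the arm holds its last target. There are 200 camera calls.

## Working session

There is one attempt and no reset: what is moved stays moved. The work goes in short steps, Python scripts to look and compute and a tool call to move; the robot and the scene stay as the last step left them, time stands still between calls to the robot, and variables do not carry over. Pictures are saved under pics/ and viewed, at most 14 in all, crops included, and the job is handed in when it is done.

Besides the shell and the picture viewer there is one more tool, called in YAML: its name, and indented under it one key for each argument. send_rows: Moves the arm, as the interface text tells. Shifts and turns lie within -1 to 1; 1 stands for 0.05 m of shift or 4 degrees of turn. Its arguments: {"type":"object","properties":{"moves":{"type":"array"}},"required":["moves"]}

```bash
ls; mkdir -p pics; cat > h.py <<'E'
import numpy as np, cv2
from plant import arm, eyes, close_job
def snap(n,f=None,crop=None,s=1):
    c=eyes.camera(n); im=c["color"][:,:,::-1]
    np.savez(f"pics/{n}_cal.npz",K=c["mtx"],V=c["view"])
    if f:
        cv2.imwrite(f"pics/{f}_full.png",im)
        if crop: u0,v0,u1,v1=crop; im=im[v0:v1,u0:u1]
        cv2.imwrite(f"pics/{f}.png",cv2.resize(im,None,fx=s,fy=s,interpolation=cv2.INTER_CUBIC))
    return c
def ray(n,u,v,z):
    d=np.load(f"pics/{n}_cal.npz");K,V=d["K"],d["V"];R,t=V[:3,:3],V[:3,3]
    o=-R.T@t; w=R.T@np.linalg.inv(K)@[u,v,1]
    return o+w*(z-o[2])/w[2]
def proj(n,p):
    d=np.load(f"pics/{n}_cal.npz");K,V=d["K"],d["V"]
    q=K@(V[:3,:3]@np.array(p)+V[:3,3]); return q[:2]/q[2]
E
python3 - <<'E'
from h import *
snap("top","t0",None,1.4);snap("side","s0",None,1.4)
s=arm.sense();print(s);print(arm.grip_point_offset)
from scipy.spatial.transform import Rotation as R
print(R.from_rotvec(s["tcp_rot"]).as_matrix().round(3))
for n in("top","side"):
    d=np.load(f"pics/{n}_cal.npz");print(d["K"],d["V"],-d["V"][:3,:3].T@d["V"][:3,3])
E
```

```text
pics
{'t': 0.1, 'joint_positions': array([ 1.26680054,  0.5371489 , -0.00441829,  1.53875365,  0.00256303,
        1.06734888, -0.07119306]), 'joint_vel': array([ 1.03117623e-03, -2.01495128e-03, -6.40975907e-04, -1.16824258e-03,
       -6.60139157e-05, -1.98205177e-03, -1.10256320e-04]), 'effort': array([ 2.79126893e-03, -5.84572256e+01,  1.05181798e+00, -2.59778917e+01,
        1.26255865e-02,  4.64779368e-03, -2.67430340e-05]), 'tool_pos': array([ 0.1530454 , -0.63142071,  0.40387082]), 'tcp_rot': array([-3.11778964e+00, -3.72523794e-01,  4.62970822e-04]), 'contact_force': array([0.94817958, 0.22608192, 0.52947479]), 'torque': array([ 0.04430294, -0.00195576, -0.07511819]), 'gripper_force': 0.0, 'gripper_width': 0.08529448644758607}
0.1547
[[ 0.972  0.236 -0.   ]
 [ 0.236 -0.972  0.002]
 [-0.    -0.002 -1.   ]]
[[406.06224709   0.         273.32728254]
 [  0.         406.06224709 204.57641884]
 [  0.           0.           1.        ]] [[-0.01874945 -0.99944859 -0.02740382  0.15068878]
 [-0.98245793  0.02350314 -0.18499734  0.60947529]
 [ 0.18553941  0.02345451 -0.98235687  0.88635294]
 [ 0.          0.          0.          1.        ]] [0.43715577 0.11549214 0.98759565]
[[426.78752883   0.         275.40059059]
 [  0.         426.78752883 203.01146989]
 [  0.           0.           1.        ]] [[-0.87042605  0.49227614 -0.00476337  0.46179814]
 [ 0.38173415  0.66879643 -0.63795797 -0.27536257]
 [-0.31086576 -0.55711358 -0.77005645  1.29526726]
 [ 0.          0.          0.          1.        ]] [0.90973067 0.67844028 0.82395888]
```

View pics/t0.png

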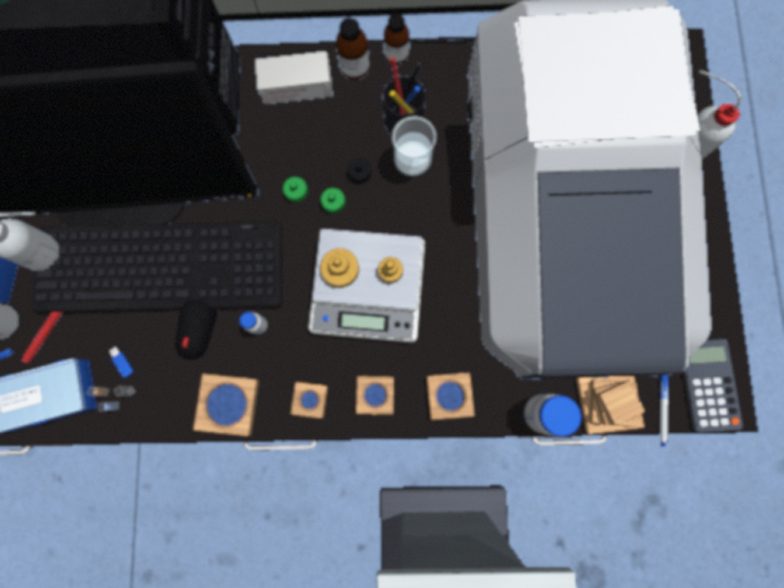

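View pics/s0.png

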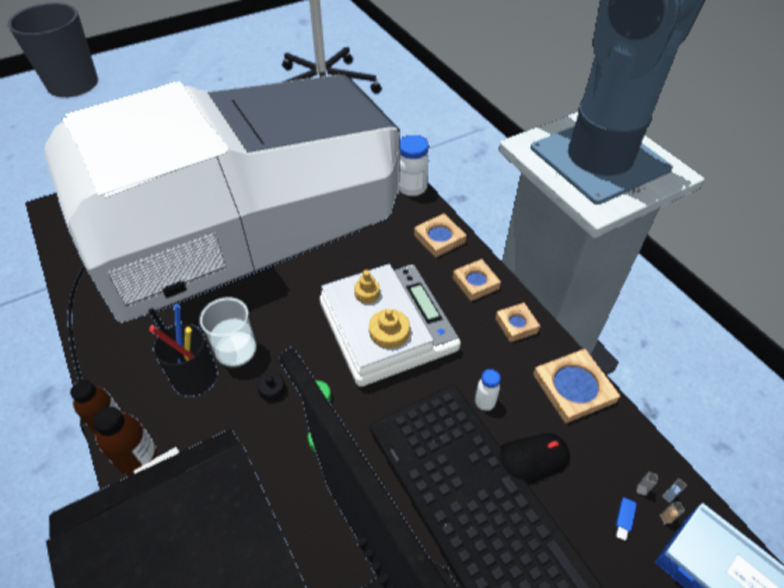

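The top view shows the piles at about (340,265) and (390,268) in the 1.4x picture. The cases, from left to right, are 500, 50, 100 and 200, along row ~395. Next I'll enlarge crops.

```bash
python3 - <<'E'
import cv2,numpy as np
im=cv2.imread("pics/t0_full.png")
a=im[155:245,215:310]; b=im[260:315,130:345]
cv2.imwrite("pics/ca.png",cv2.resize(a,None,fx=6,fy=6,interpolation=cv2.INTER_CUBIC))
cv2.imwrite("pics/cb.png",cv2.resize(b,None,fx=3.7,fy=3.7,interpolation=cv2.INTER_CUBIC))
im2=cv2.imread("pics/s0_full.png")
a=im2[180:260,225:325]
cv2.imwrite("pics/cc.png",cv2.resize(a,None,fx=7,fy=7,interpolation=cv2.INTER_CUBIC))
# blue felt centroids + brass
from h import ray
for n,i in(("top",im),("side",im2)):
    h=cv2.cvtColor(i,cv2.COLOR_BGR2HSV)
    for name,lo,hi,z in(("blue",(105,90,50),(125,255,255),.008),("brass",(15,150,110),(30,255,255),.08)):
        m=cv2.inRange(h,lo,hi); N,l,st,c=cv2.connectedComponentsWithStats(m)
        for k in range(1,N):
            if st[k,4]>60: print(n,name,st[k],c[k].round(1),ray(n,*c[k],z)[:2].round(4))
E
```

```text
top blue [289  60  13  14  69] [295.3  65.9] [0.9904 0.0745]
top blue [  0 184  13  33 327] [  4.8 199.4] [0.6516 0.8123]
top blue [170 222  13  13 138] [176.  228.1] [0.5693 0.3779]
top blue [  0 248  10  10  64] [  4.1 252.1] [0.5196 0.8   ]
top blue [ 79 251  17  20 201] [ 87.3 260.7] [0.4946 0.5925]
top blue [  4 256  66  53 477] [ 53.7 281.2] [0.4473 0.6711]
top blue [471 267   7  17 103] [473.7 274.2] [ 0.4446 -0.3285]
top blue [149 275  26  28 578] [161.4 288.6] [0.4251 0.4092]
top blue [261 275  14  14 153] [267.6 281.7] [0.4364 0.1559]
top blue [313 274  18  18 261] [321.3 282.5] [0.4322 0.029 ]
top blue [216 280  10  11  88] [220.5 285.3] [0.4301 0.268 ]
top blue [385 281  31  32 758] [400.3 296.7] [ 0.3963 -0.1536]
top brass [231 180  23  23 297] [241.9 191.3] [0.6414 0.2086]
top brass [272 187  13  13  89] [278.9 192.9] [0.6354 0.1239]
side blue [433   0  39  29 534] [450.2  15.1] [-0.4782 -0.4013]
side blue [ 401   52   73   82 1866] [437.2 104.2] [-0.0435 -0.0084]
side blue [285  96  22  18 323] [295.1 104. ] [ 0.3335 -0.2257]
side blue [306 162  16  10 123] [313.8 166.7] [0.4295 0.0293]
side blue [334 195  13   9  87] [339.9 198.8] [0.4336 0.1562]
side blue [123 216   8  31 156] [126.6 230.7] [ 0.9272 -0.0121]
side blue [343 263  15  14 166] [350.2 269.4] [0.5309 0.3346]
side blue [396 262  31  25 599] [411.  274.2] [0.4229 0.4097]
side blue [439 355  16  26 283] [447.  366.7] [0.4968 0.596 ]
side blue [467 362  37  58 498] [483.5 401.3] [0.4839 0.6736]
side brass [132 233   5  18  61] [133.4 240.8] [0.9209 0.0817]
```

View pics/ca.png

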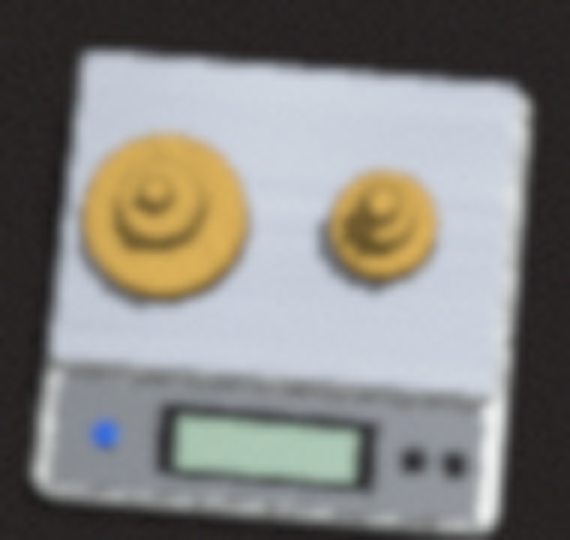

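View pics/cb.png

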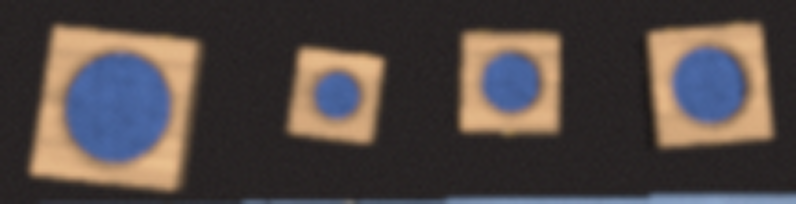

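View pics/cc.png

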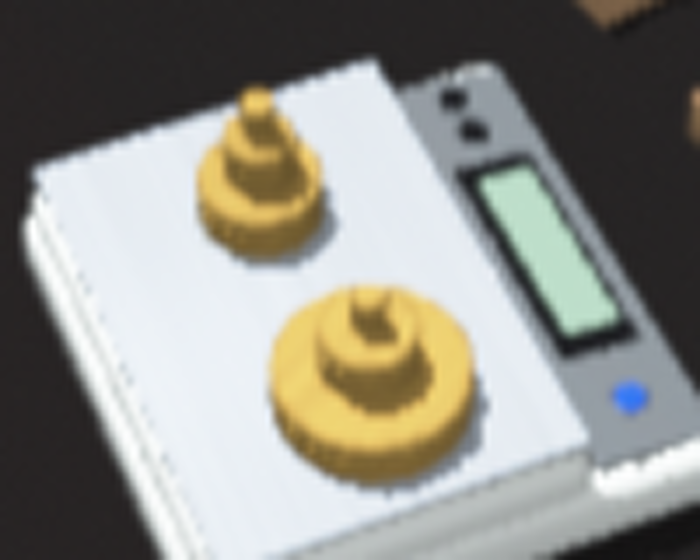

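The crops show the 100 g (wider upper disc) on the 500 and the 50 g on the 200. In the top view the knob tops are near crop (153,192) and (384,200). In the side view they are at (372,295) and (256,95). Next is combining these.

```bash
python3 - <<'E'
import cv2
from h import *
T=lambda u,v:(215+u/6-.4,155+v/6-.4); S=lambda u,v:(225+u/7-.4,180+v/7-.4)
for n,t,s in(("p500",T(153,192),S(372,295)),("p200",T(384,200),S(256,95))):
    print(n,ray("top",*t,.115)[:2].round(4),ray("side",*s,.115)[:2].round(4))
print("discs500/200",ray("top",*T(165,216),.08)[:2].round(4),ray("top",*T(382,226),.08)[:2].round(4))
print("side discs", ray("side",*S(373,382),.08)[:2].round(4),ray("side",*S(261,190),.08)[:2].round(4))
im=cv2.imread("pics/t0_full.png"); h=cv2.cvtColor(im,cv2.COLOR_BGR2HSV)
m=cv2.inRange(h,(5,50,110),(22,170,255)); m[:260]=0
cs,_=cv2.findContours(m,cv2.RETR_EXTERNAL,cv2.CHAIN_APPROX_NONE)
for c in cs:
    if cv2.contourArea(c)>200:
        r=cv2.minAreaRect(c); M=cv2.moments(cv2.convexHull(c)); u=(M['m10']/M['m00'],M['m01']/M['m00'])
        print(np.round(r[1],1),round(r[2]),ray("top",*u,.02)[:2].round(4),ray("top",*r[0],.02)[:2].round(4))
E
```

```text
p500 [0.6442 0.209 ] [0.6442 0.212 ]
p200 [0.639 0.124] [0.6369 0.1255]
discs500/200 [0.6429 0.2082] [0.637  0.1253]
side discs [0.6473 0.218 ] [0.6411 0.1346]
[23.7 24.5] 8 [0.4302 0.2665] [0.4305 0.2665]
[41.8 44.5] 83 [ 0.4146 -0.2342] [ 0.4166 -0.236 ]
[27.2 27.6] 3 [0.4358 0.156 ] [0.4353 0.156 ]
[41.1 42.6] 8 [0.4247 0.4073] [0.4251 0.4077]
[32.  31.7] 85 [0.4322 0.0297] [0.4322 0.0295]
```

send_rows:
  moves:
    - [1,[0,0,-0.6],1]
    - [1,[0,0,-0.6],1]
    - [1,[0,0,-0.6],1]
    - [1,[0,0,-0.4],0.4]
    - [1,[0,0,0],0]

```text
t: 0.72
tool_pos: [0.1532, -0.6319, 0.5159]
tcp_rot: [3.139, 0.001, 0.001]
contact_force: [0.2, 0.4, 0.4]
gripper_width: 0.085
gripper_force: 0.0
```

```bash
python3 - <<'E'
from h import *
for z in(.1,.15,.2,.3,.4,.5):
    print(z,[ray("top",u/1.4,v/1.4,z)[:2].round(3) for u,v in((257,192),(205,0))],[ray("side",u/1.4,v/1.4,z)[:2].round(3) for u,v in((290,350),(235,432))])
E
```

```text
0.1 [array([0.768, 0.341]), array([1.129, 0.442])] [array([0.798, 0.194]), array([0.912, 0.276])]
0.15 [array([0.75 , 0.329]), array([1.09 , 0.424])] [array([0.806, 0.227]), array([0.912, 0.303])]
0.2 [array([0.731, 0.316]), array([1.051, 0.405])] [array([0.813, 0.261]), array([0.912, 0.331])]
0.3 [array([0.694, 0.29 ]), array([0.973, 0.368])] [array([0.829, 0.328]), array([0.911, 0.387])]
0.4 [array([0.656, 0.265]), array([0.895, 0.332])] [array([0.844, 0.395]), array([0.911, 0.442])]
0.5 [array([0.619, 0.239]), array([0.817, 0.295])] [array([0.86 , 0.461]), array([0.911, 0.498])]
```

send_rows:
  moves:
    - [0.0,[0.6,-0.94,0],0]
    - [0.0,[0.6,-0.94,0],0]
    - [0.0,[0.6,-0.94,0],0]
    - [0.0,[0.6,-0.94,0],0]
    - [0.0,[0.6,-0.94,0],0]

```text
t: 1.35
tool_pos: [0.3036, -0.3946, 0.5132]
tcp_rot: [-3.14, -0.002, 0.002]
contact_force: [0.4, 0.2, 0.5]
gripper_width: 0.0428
gripper_force: 0.0
```

send_rows:
  moves:
    - [-0.3,[0.6,-0.94,0],0]
    - [-0.3,[0.6,-0.94,0],0]
    - [-0.3,[0.6,-0.94,0],0]
    - [-0.3,[0.6,-0.94,0],0]
    - [-0.3,[0.6,-0.94,0],0]

```text
t: 1.98
tool_pos: [0.4532, -0.1599, 0.5134]
tcp_rot: [-3.141, -0.002, 0.003]
contact_force: [0.4, -0.2, -0.3]
gripper_width: 0.03
gripper_force: 0.0
```

send_rows:
  moves:
    - [-0.3,[0.6,-0.94,0],0]
    - [-0.3,[0.6,-0.94,0],0]
    - [-0.3,[0.6,-0.94,0],0]
    - [-0.3,[0.6,-0.94,0],0]
    - [-0.3,[0.6,-0.94,0],0]

```text
t: 2.6
tool_pos: [0.6033, 0.0749, 0.513]
tcp_rot: [3.141, 0.002, -0.004]
contact_force: [-0.1, 0.0, -0.5]
gripper_width: 0.0298
gripper_force: 0.0
```

send_rows:
  moves:
    - [-0.3,[0.6,-0.94,0],0]
    - [-0.3,[0.0,0,0.8],0]
    - [-0.3,[0,0,0.8],0]
    - [-0.3,[0,0,0.8],0]
    - [-0.3,[0,0,0],0]

```text
t: 3.22
tool_pos: [0.6312, 0.1199, 0.3901]
tcp_rot: [3.14, 0.002, -0.014]
contact_force: [-0.4, -0.7, 0.6]
gripper_width: 0.0304
gripper_force: 0.0
```

send_rows:
  moves:
    - [-0.3,[0.14,-0.1,0.8],0]
    - [-0.3,[0,0,0.8],0]
    - [-0.3,[0,0,0],0]

```text
t: 3.6
tool_pos: [0.6389, 0.1252, 0.313]
tcp_rot: [3.141, 0.002, -0.007]
contact_force: [-0.6, -0.6, 0.3]
gripper_width: 0.0301
gripper_force: 0.0
```

```bash
python3 - <<'E'
from h import *
p=arm.sense()["tool_pos"];print(p)
snap("side","s1",(200,110,340,260),4)
for z in(.173,.165):print(proj("side",p-[0,0,z]),(proj("side",p-[0,0,z])-[200,110])*4)
E
```

```text
[0.63892851 0.12521744 0.31302614]
[259.90563988 185.80751027] [239.62255951 303.23004108]
[259.7832609 183.3054064] [239.13304359 293.2216256 ]
```

View pics/s1.png

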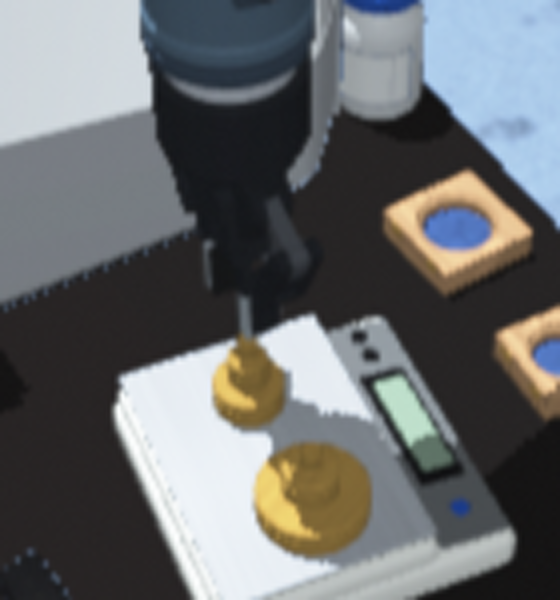

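The side crop shows the fingers straddling the small pile's knob at about (245,340), with the tips roughly 20 mm above it. Descending to grip.

send_rows:
  moves:
    - [-0.3,[0,0,0.3],0]
    - [-0.3,[0,0,0.3],0]
    - [-0.3,[0,0,0.08],0]
    - [-0.3,[0,0,0],0]

```text
t: 4.15
tool_pos: [0.6397, 0.1255, 0.2804]
tcp_rot: [3.141, 0.001, -0.001]
contact_force: [0.9, 0.0, 0.2]
gripper_width: 0.0295
gripper_force: 0.0
```

send_rows:
  moves:
    - [-1,[0,0,0],0]
    - [-1,[0,0,0],0]
    - [-1,[0,0,0],0]
    - [-1,[0,0,0],0]

```text
t: 4.65
tool_pos: [0.64, 0.1256, 0.2812]
tcp_rot: [-3.141, -0.001, -0.001]
contact_force: [-0.3, -0.0, 3.7]
gripper_width: 0.0078
gripper_force: 58.8
```

send_rows:
  moves:
    - [-0.3,[0,0,0],0]
    - [-0.3,[0,0,0.05],0]
    - [-0.3,[0,0,0.05],0]
    - [-0.3,[0,0,0],0]

```text
t: 5.15
tool_pos: [0.6396, 0.1255, 0.2752]
tcp_rot: [3.141, 0.001, -0.001]
contact_force: [0.2, 0.4, -0.8]
gripper_width: 0.0297
gripper_force: 0.0
```

send_rows:
  moves:
    - [-1,[0,0,0],0]
    - [-1,[0,0,0],0]
    - [-1,[0,0,0],0]
    - [-1,[0,0,0],0]

```text
t: 5.65
tool_pos: [0.6398, 0.1255, 0.2757]
tcp_rot: [-3.142, -0.001, -0.0]
contact_force: [-0.9, 0.2, -0.7]
gripper_width: 0.0089
gripper_force: 58.5
```

send_rows:
  moves:
    - [-1,[0,0,-0.15],0]
    - [-1,[0,0,-0.15],0]
    - [-1,[0,0,-0.2],0]
    - [-1,[0,0,-0.2],0]
    - [-1,[0,0,0],0]

```text
t: 6.28
tool_pos: [0.6402, 0.1257, 0.312]
tcp_rot: [-3.141, -0.001, -0.003]
contact_force: [-1.0, 0.4, -0.9]
gripper_width: 0.0088
gripper_force: 58.5
```

```bash
python3 - <<'E'
from h import *
s=arm.sense();print(s["gripper_width"],s["gripper_force"],s["contact_force"])
snap("side","s2",(215,150,315,250),6)
E
```

```text
0.008847269252811672 58.53898823261261 [-0.95671898  0.39662084 -0.8541258 ]
```

View pics/s2.png

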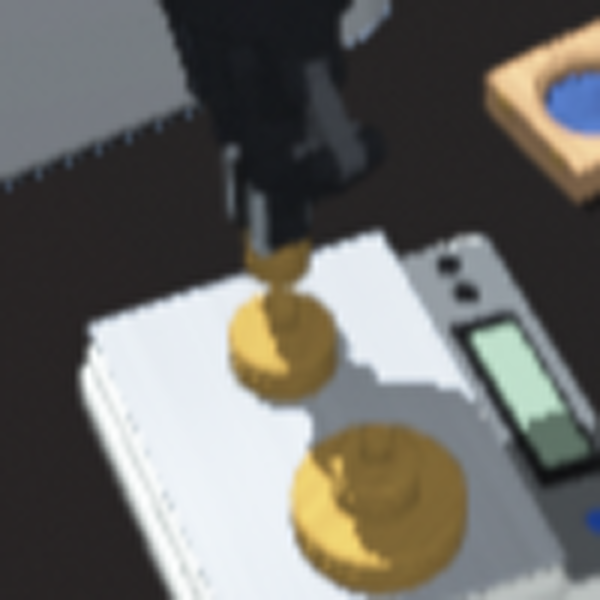

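The 50 g weight hangs in the fingers with its disc at about (277,260) in the crop. The 200's knob is uncovered and nothing has tipped.

```bash
python3 - <<'E'
from h import *
for p in([.6402,.1257,.126],[.6352,.1257,.126],[.6402,.1307,.126],[.6375,.125,.095],[.6375,.125,.08]): print(p,((proj("side",p)-[215,150])*6).round(1))
im=cv2.imread("pics/s2_full.png");h=cv2.cvtColor(im,cv2.COLOR_BGR2HSV)
print(ray("top",176,224,.075)[:2])
E
```

```text
[0.6402, 0.1257, 0.126] [268.2 242.9]
[0.6352, 0.1257, 0.126] [280.4 237.7]
[0.6402, 0.1307, 0.126] [274.8 251.9]
[0.6375, 0.125, 0.095] [276.5 293.9]
[0.6375, 0.125, 0.08] [277.7 319.5]
[0.56972869 0.36029884]
```

send_rows:
  moves:
    - [-1,[0,0,-0.8],0]
    - [-1,[-0.83,-0.56,0],0]
    - [-1,[-0.83,-0.56,0],0]
    - [-1,[-0.83,-0.56,0],0]
    - [-1,[-0.83,-0.56,0],0]

```text
t: 6.95
tool_pos: [0.4722, 0.2381, 0.3505]
tcp_rot: [3.142, 0.001, -0.0]
contact_force: [0.3, 1.4, 0.0]
gripper_width: 0.0091
gripper_force: 58.6
```

send_rows:
  moves:
    - [-1,[-0.83,-0.56,0],0]
    - [-1,[0,0,0.6],0]
    - [-1,[0,0,0.6],0]
    - [-1,[0,0,0.6],0]
    - [-1,[0,0,0],0]

```text
t: 7.58
tool_pos: [0.4312, 0.2648, 0.2589]
tcp_rot: [3.139, 0.001, -0.006]
contact_force: [0.8, 0.2, 0.0]
gripper_width: 0.0089
gripper_force: 58.6
```

send_rows:
  moves:
    - [-1,[0,-0.05,0.4],0]
    - [-1,[0,0,0.3],0]
    - [-1,[0,0,0],0]

```text
t: 7.95
tool_pos: [0.432, 0.2677, 0.2254]
tcp_rot: [3.141, 0.001, -0.002]
contact_force: [-0.1, -0.9, -0.9]
gripper_width: 0.0087
gripper_force: 58.6
```

```bash
python3 - <<'E'
from h import *
s=arm.sense();p=s["tool_pos"];print(p)
snap("side","s3",(310,170,430,260),6)
f=lambda q:((proj("side",q)-[310,170])*6).round(1)
print(f(p-[0,0,.1957]),f(p-[0,0,.1757]),"case top",f([.4305,.267,.02]),[f([.4305+a,.267+b,.02]) for a,b in((.026,.026),(-.026,.026),(-.026,-.026),(.026,-.026))])
E
```

```text
[0.4319843  0.267703   0.22538134]
[355.4 326.6] [364.  295.1] case top [353.2 338.7] [array([340.4, 413.7]), array([448.4, 358.9]), array([365.5, 267. ]), array([259.3, 318.8])]
```

View pics/s3.png

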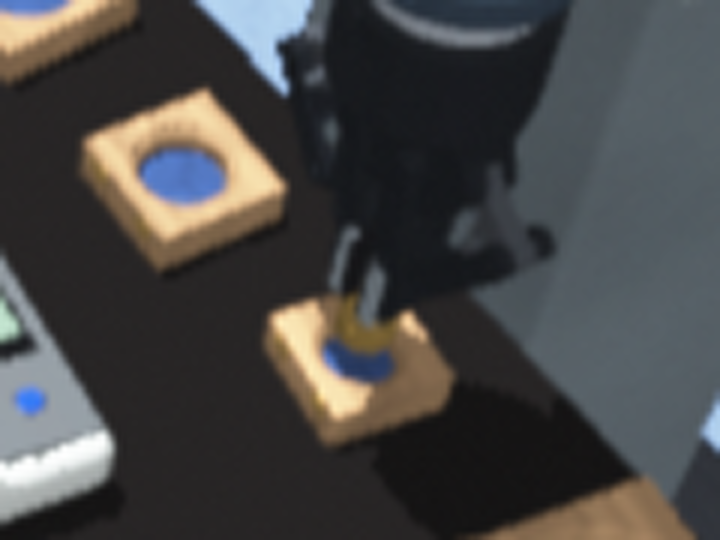

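The 50 g weight hangs centred over its well within about 2 mm (disc near (364,335), case centre near (359,345)). Lowering it.

send_rows:
  moves:
    - [-1,[0,0,0.15],0]
    - [-1,[0,0,0.12],0]
    - [-1,[0,0,0.1],0]
    - [-1,[0,0,0.03],0]
    - [-1,[0,0,0],0]

```text
t: 8.62
tool_pos: [0.4322, 0.268, 0.2056]
tcp_rot: [3.142, 0.001, -0.0]
contact_force: [0.5, -0.1, -0.6]
gripper_width: 0.0086
gripper_force: 58.6
```

send_rows:
  moves:
    - [-1,[0,0,0.03],0]
    - [-1,[0,0,0.02],0]
    - [-1,[0,0,0],0]

```text
t: 9.0
tool_pos: [0.4323, 0.268, 0.2036]
tcp_rot: [-3.142, -0.001, -0.001]
contact_force: [0.4, -1.0, 4.5]
gripper_width: 0.0091
gripper_force: 59.3
```

send_rows:
  moves:
    - [-0.4,[0,0,0],0]
    - [-0.4,[0,0,0],0]
    - [-0.3,[0,0,-0.4],0]
    - [-0.3,[0,0,-0.9],0]
    - [-0.3,[0,0,-1],0]

```text
t: 9.62
tool_pos: [0.4319, 0.2677, 0.3189]
tcp_rot: [3.141, 0.001, -0.002]
contact_force: [1.2, -0.3, 0.6]
gripper_width: 0.0298
gripper_force: 0.0
```

send_rows:
  moves:
    - [-0.3,[0.85,0.23,-0.2],0]
    - [-0.3,[0.85,0.23,0],0]
    - [-0.3,[0.85,0.23,0],0]
    - [-0.3,[0.85,0.23,0],0]
    - [-0.3,[0.85,0.23,0],0]

```text
t: 10.25
tool_pos: [0.6459, 0.21, 0.3279]
tcp_rot: [3.142, 0.001, -0.001]
contact_force: [-0.1, 0.4, -0.5]
gripper_width: 0.03
gripper_force: 0.0
```

```bash
python3 - <<'E'
from h import *
s=arm.sense();print(s["tool_pos"])
snap("side","s4",(220,160,420,290),4)
E
```

```text
[0.64593831 0.20995886 0.32790243]
```

View pics/s4.png

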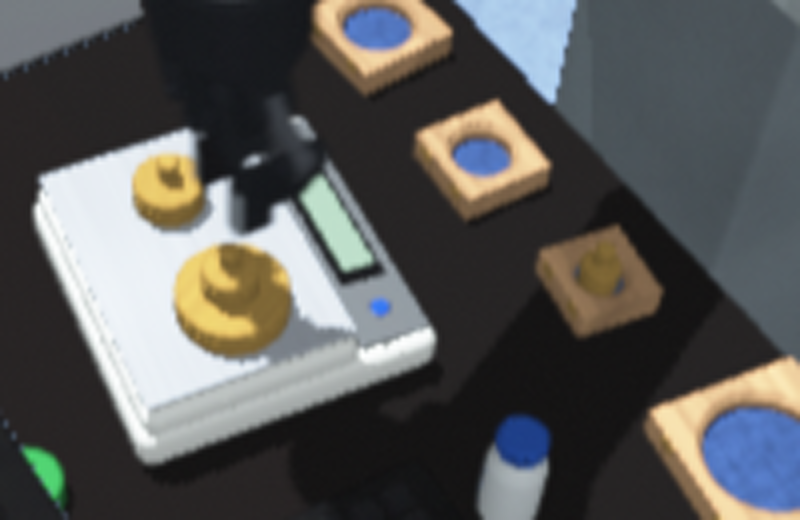

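The 50 g weight sits knob up in its case at (602,270), and both piles stand undisturbed. Now the 100 g.

send_rows:
  moves:
    - [-0.3,[-0.05,0,0.4],0]
    - [-0.3,[0,0,0.35],0]
    - [-0.3,[0,0,0.2],0]
    - [-0.3,[0,0,0.1],0]
    - [-0.3,[0,0,0],0]

```text
t: 10.92
tool_pos: [0.642, 0.2107, 0.2755]
tcp_rot: [3.142, 0.001, -0.0]
contact_force: [1.0, -0.5, -0.9]
gripper_width: 0.0302
gripper_force: 0.0
```

send_rows:
  moves:
    - [-1,[0,0,0],0]
    - [-1,[0,0,0],0]
    - [-1,[0,0,0],0]
    - [-1,[0,0,0],0]

```text
t: 11.42
tool_pos: [0.6425, 0.2106, 0.2764]
tcp_rot: [-3.141, -0.001, -0.002]
contact_force: [-0.6, 0.2, 5.0]
gripper_width: 0.0088
gripper_force: 58.9
```

send_rows:
  moves:
    - [-1,[0,0,-0.15],0]
    - [-1,[0,0,-0.2],0]
    - [-1,[0,0,-0.3],0]
    - [-1,[0,0,-0.5],0]
    - [-1,[0,0,-0.4],0]

```text
t: 12.05
tool_pos: [0.6424, 0.2106, 0.3551]
tcp_rot: [-3.141, -0.001, -0.002]
contact_force: [0.1, 0.1, -1.2]
gripper_width: 0.0089
gripper_force: 58.5
```

send_rows:
  moves:
    - [-1,[-0.83,0.22,0],0]
    - [-1,[-0.83,0.22,0],0]
    - [-1,[-0.83,0.22,0],0]
    - [-1,[-0.83,0.22,0],0]
    - [-1,[-0.78,0.22,0],0]

```text
t: 12.68
tool_pos: [0.4359, 0.1552, 0.3539]
tcp_rot: [3.141, 0.001, 0.001]
contact_force: [0.1, -0.4, -0.5]
gripper_width: 0.0088
gripper_force: 58.6
```

send_rows:
  moves:
    - [-1,[0,0,0.8],0]
    - [-1,[0,0,0.8],0]
    - [-1,[0,0,0.6],0]
    - [-1,[0,0,0.1],0]
    - [-1,[0,0,0],0]

```text
t: 13.3
tool_pos: [0.4377, 0.1557, 0.239]
tcp_rot: [-3.141, -0.001, -0.001]
contact_force: [0.3, -0.2, -1.1]
gripper_width: 0.0087
gripper_force: 58.6
```

send_rows:
  moves:
    - [-1,[-0.04,0,0.3],0]
    - [-1,[0,0,0.15],0]
    - [-1,[0,0,0.12],0]
    - [-1,[0,0,0.08],0]
    - [-1,[0,0,0],0]

```text
t: 13.92
tool_pos: [0.4352, 0.1554, 0.2055]
tcp_rot: [3.141, 0.001, -0.001]
contact_force: [-0.1, 0.1, -0.6]
gripper_width: 0.0084
gripper_force: 58.6
```

send_rows:
  moves:
    - [-1,[0,0,0.03],0]
    - [-1,[0,0,0],0]

```text
t: 14.18
tool_pos: [0.4354, 0.1555, 0.2044]
tcp_rot: [-3.141, -0.001, -0.001]
contact_force: [0.3, 0.2, -0.6]
gripper_width: 0.0089
gripper_force: 58.8
```

send_rows:
  moves:
    - [-1,[0,0,0.02],0]
    - [-1,[0,0,0],0]

```text
t: 14.42
tool_pos: [0.4354, 0.1556, 0.2042]
tcp_rot: [3.141, 0.001, 0.001]
contact_force: [-2.4, -1.8, 14.9]
gripper_width: 0.009
gripper_force: 60.4
```

send_rows:
  moves:
    - [-0.4,[0,0,0],0]
    - [-0.4,[0,0,0],0]
    - [-0.3,[0,0,-0.4],0]
    - [-0.3,[0,0,-0.9],0]
    - [-0.3,[0,0,-1],0]

```text
t: 15.05
tool_pos: [0.4349, 0.1553, 0.3189]
tcp_rot: [3.141, 0.001, -0.003]
contact_force: [1.4, 0.3, 0.6]
gripper_width: 0.0302
gripper_force: 0.0
```

send_rows:
  moves:
    - [-0.3,[0.81,0.12,0],0]
    - [-0.3,[0.81,0.12,0],0]
    - [-0.3,[0.81,0.12,0],0]
    - [-0.3,[0.81,0.12,0],0]
    - [-0.3,[0.81,0.12,0],0]

```text
t: 15.68
tool_pos: [0.6389, 0.1251, 0.3178]
tcp_rot: [3.141, 0.001, -0.001]
contact_force: [0.5, 0.5, -0.5]
gripper_width: 0.0298
gripper_force: 0.0
```

```bash
python3 - <<'E'
from h import *
s=arm.sense();print(s["tool_pos"])
snap("side","s5",(220,130,420,280),4)
E
```

```text
[0.63894141 0.12508928 0.31779326]
```

View pics/s5.png

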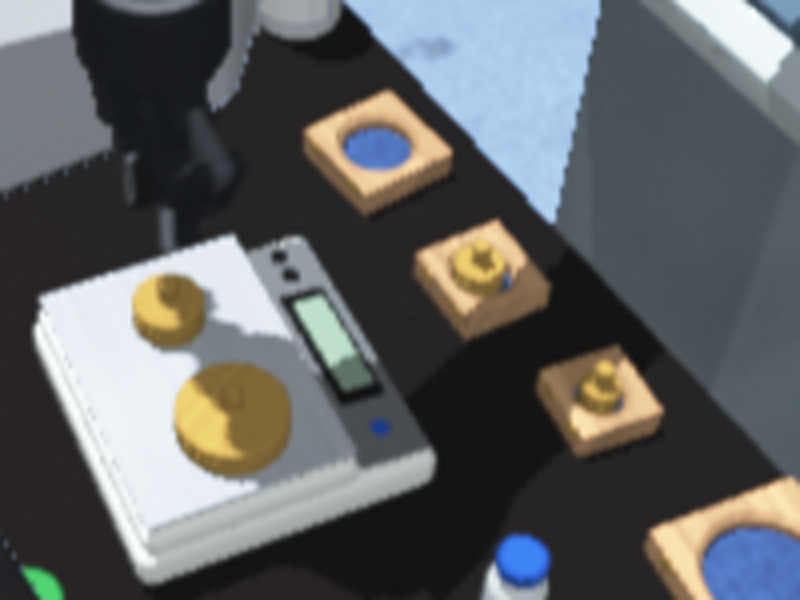

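The 100 g (480,265) and 50 g (602,390) weights are seated knob up, and the 200 and 500 still stand on the pan. Now the 200 g.

send_rows:
  moves:
    - [-0.3,[0,0,0.4],0]
    - [-0.3,[0,0,0.4],0]
    - [-0.3,[0,0,0.3],0]
    - [-0.3,[0,0,0.15],0]
    - [-0.3,[0,0,0],0]

```text
t: 16.35
tool_pos: [0.6374, 0.1256, 0.2552]
tcp_rot: [3.141, 0.001, -0.001]
contact_force: [-0.2, 0.0, 0.3]
gripper_width: 0.03
gripper_force: 0.0
```

send_rows:
  moves:
    - [-1,[0,0,0],0]
    - [-1,[0,0,0],0]
    - [-1,[0,0,0],0]
    - [-1,[0,0,0],0]

```text
t: 16.85
tool_pos: [0.6381, 0.1257, 0.2565]
tcp_rot: [-3.141, -0.001, -0.002]
contact_force: [-0.5, -0.8, 6.5]
gripper_width: 0.0089
gripper_force: 59.0
```

send_rows:
  moves:
    - [-1,[0,0,-0.15],0]
    - [-1,[0,0,-0.2],0]
    - [-1,[0,0,-0.3],0]
    - [-1,[0,0,-0.5],0]
    - [-1,[0,0,-0.4],0]

```text
t: 17.48
tool_pos: [0.6379, 0.1256, 0.335]
tcp_rot: [-3.141, -0.001, -0.002]
contact_force: [0.3, 0.1, -1.2]
gripper_width: 0.0087
gripper_force: 58.5
```

```bash
python3 - <<'E'
from h import *
for z in(0,.1,.15,.265): print(z,[ray("top",u/1.4,v/1.4,z)[:2].round(3) for u,v in((473,200),(482,345),(495,365))],[ray("side",u/1.4,v/1.4,z)[:2].round(3) for u,v in((388,222),(398,155))])
E
```

```text
0 [array([ 0.779, -0.028]), array([ 0.517, -0.031]), array([ 0.482, -0.051])] [array([ 0.495, -0.053]), array([ 0.373, -0.223])]
0.1 [array([ 0.744, -0.013]), array([ 0.509, -0.016]), array([ 0.477, -0.034])] [array([0.545, 0.036]), array([ 0.438, -0.113])]
0.15 [array([ 0.727, -0.006]), array([ 0.505, -0.008]), array([ 0.475, -0.026])] [array([0.571, 0.08 ]), array([ 0.471, -0.059])]
0.265 [array([0.687, 0.011]), array([0.495, 0.009]), array([ 0.47 , -0.006])] [array([0.628, 0.182]), array([0.546, 0.067])]
```

send_rows:
  moves:
    - [-1,[-0.9,0.1,0],0]
    - [-1,[-0.9,0.2,0],0]
    - [-1,[-0.9,0.3,0],0]
    - [-1,[-0.9,0.4,0],0]
    - [-1,[-0.5,0.4,0],0]

```text
t: 18.1
tool_pos: [0.4306, 0.055, 0.3337]
tcp_rot: [3.141, 0.002, -0.001]
contact_force: [1.4, 0.5, -1.7]
gripper_width: 0.0088
gripper_force: 58.6
```

send_rows:
  moves:
    - [-1,[0,0.48,0],0]
    - [-1,[0,0,0.7],0]
    - [-1,[0,0,0.7],0]
    - [-1,[0,0,0.4],0]
    - [-1,[0,0,0],0]

```text
t: 18.73
tool_pos: [0.4325, 0.0315, 0.2428]
tcp_rot: [3.141, 0.001, -0.003]
contact_force: [-1.0, -0.2, -1.1]
gripper_width: 0.0091
gripper_force: 58.6
```

send_rows:
  moves:
    - [-1,[0,0.04,0.35],0]
    - [-1,[0,0,0.2],0]
    - [-1,[0,0,0.12],0]
    - [-1,[0,0,0.06],0]
    - [-1,[0,0,0],0]

```text
t: 19.35
tool_pos: [0.4329, 0.0295, 0.2068]
tcp_rot: [3.142, 0.001, 0.0]
contact_force: [0.0, -0.3, -1.3]
gripper_width: 0.0086
gripper_force: 58.6
```

send_rows:
  moves:
    - [-1,[0,0,0.03],0]
    - [-1,[0,0,0],0]

```text
t: 19.6
tool_pos: [0.4328, 0.0294, 0.2053]
tcp_rot: [3.142, 0.001, 0.0]
contact_force: [0.7, 0.3, -1.8]
gripper_width: 0.009
gripper_force: 58.6
```

send_rows:
  moves:
    - [-1,[0,0,0.02],0]
    - [-1,[0,0,0],0]

```text
t: 19.85
tool_pos: [0.4329, 0.0294, 0.2044]
tcp_rot: [3.141, 0.001, 0.0]
contact_force: [-1.5, -0.5, 2.3]
gripper_width: 0.0087
gripper_force: 59.2
```

send_rows:
  moves:
    - [-0.4,[0,0,0],0]
    - [-0.4,[0,0,0],0]
    - [-0.3,[0,0,-0.4],0]
    - [-0.3,[0,0,-0.9],0]
    - [-0.3,[0,0,-1],0]

```text
t: 20.48
tool_pos: [0.4325, 0.0294, 0.3201]
tcp_rot: [-3.141, -0.001, 0.002]
contact_force: [1.4, 0.6, 0.0]
gripper_width: 0.0297
gripper_force: 0.0
```

send_rows:
  moves:
    - [-0.3,[0.84,-0.72,0],0]
    - [-0.3,[0.84,-0.72,0],0]
    - [-0.3,[0.84,-0.72,0],0]
    - [-0.3,[0.84,-0.72,0],0]
    - [-0.3,[0.84,-0.72,0],0]

```text
t: 21.1
tool_pos: [0.6439, 0.2106, 0.3189]
tcp_rot: [3.141, 0.0, -0.0]
contact_force: [0.2, 0.5, 0.9]
gripper_width: 0.0301
gripper_force: 0.0
```

send_rows:
  moves:
    - [-0.3,[0,0,0.4],0]
    - [-0.3,[0,0,0.4],0]
    - [-0.3,[0,0,0.3],0]
    - [-0.3,[0,0,0.12],0]
    - [-0.3,[0,0,0],0]

```text
t: 21.72
tool_pos: [0.6425, 0.209, 0.258]
tcp_rot: [3.141, 0.0, -0.001]
contact_force: [-0.3, 0.7, -0.1]
gripper_width: 0.0299
gripper_force: 0.0
```

send_rows:
  moves:
    - [-0.3,[0,0,0.04],0]
    - [-1,[0,0,0],0]
    - [-1,[0,0,0],0]
    - [-1,[0,0,0],0]
    - [-1,[0,0,0],0]

```text
t: 22.35
tool_pos: [0.6429, 0.2095, 0.2568]
tcp_rot: [3.142, 0.0, 0.001]
contact_force: [-2.0, -0.5, 6.0]
gripper_width: 0.0089
gripper_force: 58.9
```

send_rows:
  moves:
    - [-1,[0,0,-0.15],0]
    - [-1,[0,0,-0.2],0]
    - [-1,[0,0,-0.3],0]
    - [-1,[0,0,-0.6],0]
    - [-1,[0,0,-0.6],0]

```text
t: 22.98
tool_pos: [0.6426, 0.2095, 0.3502]
tcp_rot: [-3.141, -0.001, -0.0]
contact_force: [0.6, -0.5, -4.9]
gripper_width: 0.0083
gripper_force: 58.5
```

Held (about 5 N). Now a move in x first, then y, to stay clear of the bottle.

send_rows:
  moves:
    - [-1,[-0.8,-0.3,0],0]
    - [-1,[-0.9,-0.4,0],0]
    - [-1,[-0.9,-0.7,0],0]
    - [-1,[-0.9,-0.8,0],0]
    - [-1,[-0.84,-0.8,0],0]

```text
t: 23.6
tool_pos: [0.4241, 0.3605, 0.3498]
tcp_rot: [-3.141, -0.001, -0.002]
contact_force: [0.3, 0.8, -4.7]
gripper_width: 0.0085
gripper_force: 58.8
```

send_rows:
  moves:
    - [-1,[0,-0.9,0],0]
    - [-1,[0,0,0.7],0]
    - [-1,[0,0,0.7],0]
    - [-1,[0,0,0.7],0]
    - [-1,[0,0,0],0]

```text
t: 24.22
tool_pos: [0.4248, 0.4036, 0.2422]
tcp_rot: [3.138, 0.001, -0.005]
contact_force: [-0.4, -0.2, -4.7]
gripper_width: 0.0084
gripper_force: 59.1
```

```bash
python3 - <<'E'
from h import *
s=arm.sense();print(s["tool_pos"])
snap("side","s6",(280,130,460,310),3.3)
E
```

```text
[0.42477453 0.40360574 0.24215879]
```

View pics/s6.png

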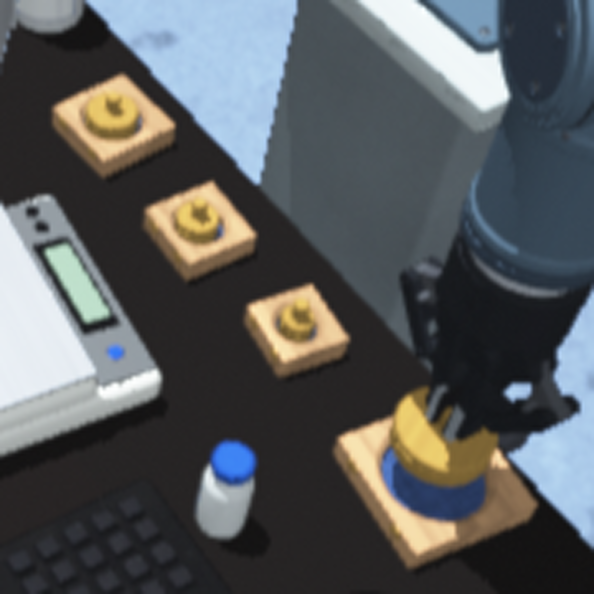

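The three small weights are seated. The held 500 g, at about (445,435), looks tilted, so I'm zooming in.

```bash
python3 - <<'E'
from h import *
p=arm.sense()["tool_pos"]
im=cv2.imread("pics/s6_full.png")[235:305,380:450]
f=lambda q:((proj("side",q)-[380,235])*8)
big=cv2.resize(im,None,fx=8,fy=8,interpolation=cv2.INTER_CUBIC)
a=np.linspace(0,2*np.pi,60)
for z in(.1967,.1767):
    pts=np.array([f(p+[.032*np.cos(t),.032*np.sin(t),-z]) for t in a]).astype(int)
    cv2.polylines(big,[pts],True,(0,255,0) if z>.18 else (255,0,255),1)
cv2.imwrite("pics/s6b.png",big)
E
```

View pics/s6b.png

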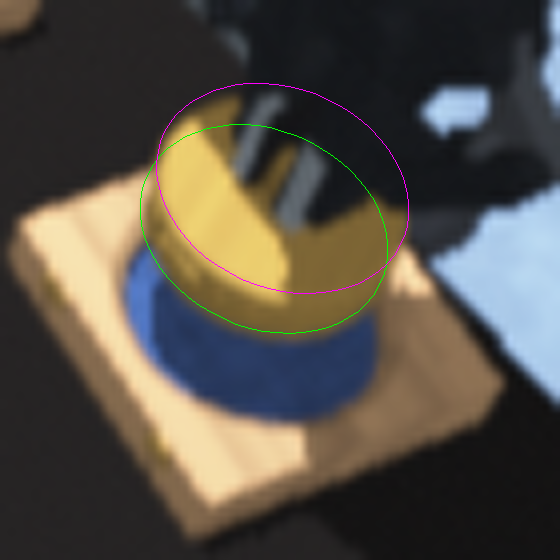

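The overlay of a level disc matches the held weight, so it is not tilted. It only appears so through perspective. Centring in y and lowering.

send_rows:
  moves:
    - [-1,[0,-0.07,0.2],0]
    - [-1,[0,0,0.2],0]
    - [-1,[0,0,0.12],0]
    - [-1,[0,0,0.08],0]
    - [-1,[0,0,0],0]

```text
t: 24.9
tool_pos: [0.4255, 0.4078, 0.2134]
tcp_rot: [3.141, 0.001, -0.001]
contact_force: [0.3, -0.2, -5.2]
gripper_width: 0.0086
gripper_force: 59.2
```

send_rows:
  moves:
    - [-1,[0,0,0.08],0]
    - [-1,[0,0,0.06],0]
    - [-1,[0,0,0],0]

```text
t: 25.28
tool_pos: [0.4255, 0.4078, 0.2064]
tcp_rot: [3.141, 0.001, -0.001]
contact_force: [0.1, 0.2, -4.5]
gripper_width: 0.0087
gripper_force: 59.2
```

send_rows:
  moves:
    - [-1,[0,0,0.02],0]
    - [-1,[0,0,0],0]

```text
t: 25.52
tool_pos: [0.4256, 0.4079, 0.2057]
tcp_rot: [3.142, 0.001, -0.0]
contact_force: [0.8, -0.6, -4.9]
gripper_width: 0.0086
gripper_force: 59.2
```

send_rows:
  moves:
    - [-1,[0,0,0.025],0]
    - [-1,[0,0,0],0]

```text
t: 25.78
tool_pos: [0.4257, 0.4081, 0.2048]
tcp_rot: [-3.141, -0.001, -0.001]
contact_force: [-0.8, 0.3, 0.5]
gripper_width: 0.0088
gripper_force: 59.8
```

Touching down (the load is carried by the felt). Releasing and backing off.

send_rows:
  moves:
    - [-0.4,[0,0,0],0]
    - [-0.4,[0,0,0],0]
    - [-0.3,[0,0,-0.4],0]
    - [-0.3,[0,0,-0.9],0]
    - [-0.3,[0,0,-1],0]

```text
t: 26.4
tool_pos: [0.4255, 0.4079, 0.3217]
tcp_rot: [-3.141, -0.001, 0.0]
contact_force: [0.0, 0.3, 0.9]
gripper_width: 0.0302
gripper_force: 0.0
```

send_rows:
  moves:
    - [-0.3,[0.8,0.9,-0.5],0]
    - [-0.3,[0.8,0.9,-0.5],0]
    - [-0.3,[0.8,0.9,0],0]
    - [-0.3,[0.6,0.9,0],0]
    - [-0.3,[0,0,0],0]

```text
t: 27.02
tool_pos: [0.5754, 0.2261, 0.3686]
tcp_rot: [3.139, -0.013, 0.004]
contact_force: [-0.4, -0.1, 0.1]
gripper_width: 0.0302
gripper_force: 0.0
```

```bash
python3 - <<'E'
from h import *
s=arm.sense();print(s["tool_pos"],s["joint_vel"].round(3))
snap("side","s7",(270,80,470,310),2.6)
E
```

```text
[0.57543062 0.22605479 0.3685964 ] [-0.061 -0.006 -0.077  0.025 -0.03  -0.01  -0.033]
```

View pics/s7.png

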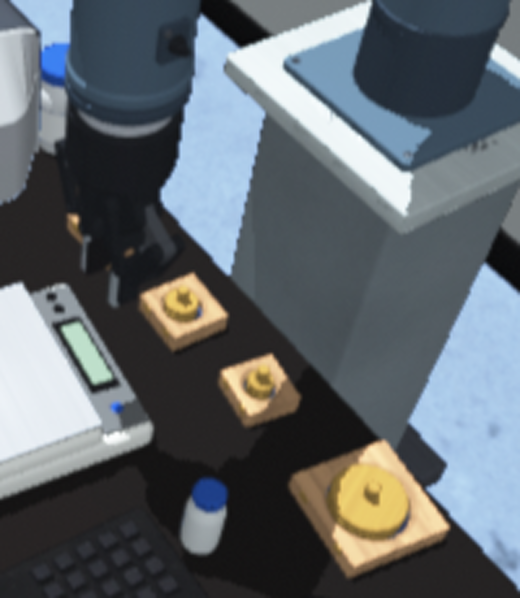

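The 500 g is seated at (370,500), the 100 and 50 are in their cases, and the bottle and jar are in place. The 200 was seen seated in the previous picture.

send_rows:
  moves:
    - [-0.3,[0,0,0],0]
    - [-0.3,[0,0,0],0]

```text
t: 27.32
tool_pos: [0.5715, 0.2333, 0.3679]
tcp_rot: [-3.141, -0.005, -0.0]
contact_force: [0.3, 0.6, 0.1]
gripper_width: 0.0301
gripper_force: 0.0
```

```bash
python3 -c "
from plant import close_job
print(close_job())"
```

```text
the job is handed in; nothing more can be done
None
```

All four weights are seated knob up in their own cases, the bottle and jar were left where they stood, and the job was handed in at about 27 s; no verdict came back.

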